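# Move the hub adapters to the stud rack

### The arm

A 6-joint arm with a two-finger parallel gripper is mounted at the origin on the work surface. World frame = base frame: x ahead of the robot, y to its left, z up, the work surface at z = 0. Lengths are in m, angles in rad, forces in N, time in s.
With the tool pointing down it reaches from about 0.375 to 0.9 m from the base axis. Payload 3.1 kg.
Tool frame: the origin (TCP) lies on the centre line of the jaws, within the pads' length; the fingertips stand arm.tip_extent ahead of it and the grasp point (between the pads) lies 6 mm ahead of it (arm.tip_extent is the distance from the TCP to the fingertips, in m); z points along the fingers, y is the line along which they close (so a half turn about z gives the same grasp; the last joint's range is limited). The gripper opens to 87 mm and grips with 3 to 60 N. Pads are 19 mm wide; open, the fingers measure 117 mm over their backs; the gripper's body (75 mm by 190 mm) begins 51 mm behind the grasp point.
Start: joints at [-1.284, 0.527, 1.433, -0, 1.181, -0.178], TCP at [0.28, -0.559, 0.248] pointing down, gripper open.
Joint ranges: [-3.08, 3.08], [-0.75, 2.2], [0.22, 2.44], [-1.43, 4.57], [0, 2.65], [-2.85, 2.85]. Speed limits (rad/s): [2.79, 2.79, 3.14, 3.14, 3.14, 3.14].

### API

Orientations are given as a 3x3 rotation matrix whose columns are the frame's x, y, z axes.
In Python, from cell import state, eyes, arm gives the robot as it stands. The module is installed in compiled form; this text tells all that it offers.
- The arm moves only by the tool play_rows, never from a script. Its argument "commands" is a list of rows, each an object of numbers: "tx", "ty", "tz": the shift along the tool's x, y, z in mm; "turn": the turn about the tool's z in degrees. A call has 1 to 12 rows; each row shifts and turns the commanded pose from where the row before left it, along the tool's axes as they then stand; what a row does not reach is not made up. A row lasts 1/8 s, in which the tool goes at most 62.5 mm and 10.7 degrees, less where a joint would pass 70% of its speed; a pose out of reach is approached as far as the arm can. A call is refused whole if a number of a shift passes 62.5 or a number of a turn 10.7, either way. A call with a gripper value outside its range is refused whole. "claw" is the closure in counts, from 0 (fully open) to 255 (shut), set as the call begins (left out, the last holds). The fingers move at their own pace and stop on an object; "newtons" is the grip in N (left out, the last holds). Time passes only in rows, so rows that do not move let the fingers close. It gives the time, the measured TCP pose, the force, the opening and the grip force at its end, in the units of the state.
- state(): the state, without advancing time (a new reading comes with each control period).
- eyes.camera(name): name is "scene" or "side" or "wrist"; returns (picture, depth): 420x560x3 uint8, red, green, blue; 420x560 float32, m along the optical axis (not along the pixel's ray), 0 where there is no reading.
- eyes.calibration(name): a dict with "vfov" (degrees; the focal length in pixels is half the picture's height over the tangent of half this angle, whatever the lens; pixels are square), "cx", "cy" (the principal point, pixels), "D" ([k1, k2, p1, p2, k3] as OpenCV has them; the pictures are not rectified), "origin" and "orientation" of the camera in the world. Camera axes: x right, y up, looking along -z (the intrinsics and any distortion apply to the point x, -y, -z); pixel columns grow to the right and rows downward; lengths in m; the calibration is good to about 2 mm. A picture is of the moment at which its call begins: read the wrist's pose just before it. calibration takes no time and is no camera call; for the wrist camera it gives the pose at the moment of the call.
- arm.job_done(): hands the job in; it is judged then, once.
The state is a dict: "t": time; "joint_positions": joint angles; "qvel": joint speeds; "effort": joint torques, N m; "ee_pos": TCP position; "eef_rot": TCP orientation; "ft_force": force on the tool from outside, world axes, zero at the start; "moment": the same for the moment, N m; "gripper_width": finger opening in m; "finger_force": force on a finger pad.
Only numpy, scipy, OpenCV 4.12 (cv2) and the standard library are available. Lean on these libraries where they do the work, as an engineer would, in place of code of your own. Each camera call takes 0.05 s, during which the arm holds its last target. There are 200 camera calls.

### The job

Move the four hub adapters from the wooden rack to the green steel rack: the red-topped one into the red tray, the blue-topped one into the blue tray, and, of the two bare ones, the one whose bolt holes match the stud plate down over its studs until it lies flat on the plate, the other into the white tray. Set each one down upright and flat without dropping or tipping it over, and leave the tin and the jar where they stand.

Things in the scene. Friction and masses are not known exactly. Their poses are not given: they have to be found in the camera images.
- adapter_red_mid (a point): Hub adapter whose shaft is red over its top 20 mm; two 15 mm through holes on a circle of 29 mm radius at 0 and 180 degrees from its x axis. Round flange disc 84 mm across, 8 mm thick, with an upright shaft 30 mm in diameter on its middle, to grip; 70 mm high in all, about 0.25 kg. The point is its centre, on the axis, 35 mm above the underside; z up the shaft.
- adapter_blue_mid (a point): Hub adapter whose shaft is blue over its top 20 mm; five 15 mm through holes on a circle of 29 mm radius, every 72 degrees from its x axis. Round flange disc 84 mm across, 8 mm thick, with an upright shaft 30 mm in diameter on its middle, to grip; 70 mm high in all, about 0.25 kg. The point is its centre, on the axis, 35 mm above the underside; z up the shaft.
- adapter_three_mid (a point): Bare hub adapter, shaft all plain metal, with three 15 mm through holes on a circle of 29 mm radius at 0, 120 and 240 degrees from its x axis. Round flange disc 84 mm across, 8 mm thick, with an upright shaft 30 mm in diameter on its middle, to grip; 70 mm high in all, about 0.25 kg. The point is its centre, on the axis, 35 mm above the underside; z up the shaft.
- adapter_four_mid (a point): Bare hub adapter, shaft all plain metal, with four 15 mm through holes on a circle of 29 mm radius at 0, 90, 180 and 270 degrees from its x axis. Round flange disc 84 mm across, 8 mm thick, with an upright shaft 30 mm in diameter on its middle, to grip; 70 mm high in all, about 0.25 kg. The point is its centre, on the axis, 35 mm above the underside; z up the shaft.
- red_tray_in (a point): Red tray: a square dish 110 mm wide outside and 104 mm inside, its low rim standing 5 mm above its floor, fixed on the green steel rack. The point is the middle of its inner floor, on which the adapter's disc stands flat; z up.
- blue_tray_in (a point): Blue tray: a square dish 110 mm wide outside and 104 mm inside, its low rim standing 5 mm above its floor, fixed on the green steel rack. The point is the middle of its inner floor, on which the adapter's disc stands flat; z up.
- white_tray_in (a point): White tray: a square dish 110 mm wide outside and 104 mm inside, its low rim standing 5 mm above its floor, fixed on the green steel rack. The point is the middle of its inner floor, on which the adapter's disc stands flat; z up.
- stud_plate_top (a point): Dark round steel plate 100 mm across, fixed on the green rack, with three upright brass studs, 8 mm in diameter and 12 mm high, on a circle of 29 mm radius at 0, 120, 240 degrees from its x axis. The point is the middle of the plate's top face; z up. Home, an adapter's disc lies flat on this face, the studs through its holes (3.5 mm play all round) and 4 mm proud of the disc.
- tin_mid (a point): Bystander: a tin with a yellow label, 74 mm across and 100 mm high, standing loose on the bench to the left of the racks. The point is at its centre, half-way up.
- jar_mid (a point): Bystander: an amber glass jar with a black lid, 64 mm across and 85 mm high, standing loose on the bench to the right of the racks. The point is at its centre, half-way up.

How it is judged:
At the end, for the whole second after the job is handed in: Red-topped adapter in the red tray, blue-topped in the blue, bare four-hole in the white, each within 16 mm of the middle; bare three-hole over the studs within 6 mm of the plate's middle; all flat on the floor of their place (3 mm, 0.08 rad), at rest (horizontal distance between adapter_red_mid and red_tray_in below 0.016 m and z of adapter_red_mid in the frame of red_tray_in between 0.032 and 0.038 m and angle between each of adapter_red_mid, adapter_blue_mid, adapter_four_mid, adapter_three_mid's own z axis and vertical below 0.08 rad and linear speed of each of adapter_red, adapter_blue, adapter_four, adapter_three below 0.02 m/s and horizontal distance between adapter_blue_mid and blue_tray_in below 0.016 m and z of adapter_blue_mid in the frame of blue_tray_in between 0.032 and 0.038 m and horizontal distance between adapter_four_mid and white_tray_in below 0.016 m and z of adapter_four_mid in the frame of white_tray_in between 0.032 and 0.038 m and horizontal distance between adapter_three_mid and stud_plate_top below 0.006 m and z of adapter_three_mid in the frame of stud_plate_top between 0.032 and 0.038 m); the robot touches nothing.
It fails at once if the tin or the jar is pushed more than 20 mm from its place or tipped over (distance of any of tin_mid, jar_mid from where it was at the start of the episode above 0.02 m).
It fails at once if an adapter is tipped over (tilted more than 35 degrees) (angle between any of adapter_red_mid, adapter_blue_mid, adapter_four_mid, adapter_three_mid's own z axis and vertical above 0.6 rad).
It fails at once if an adapter is dropped: it falls free of the fingers at more than 0.7 m/s (a fall of about 25 mm) ((contact force between adapter_red and the fingers below 0.05 N and linear speed of adapter_red above 0.7 m/s) or (contact force between adapter_blue and the fingers below 0.05 N and linear speed of adapter_blue above 0.7 m/s) or (contact force between adapter_four and the fingers below 0.05 N and linear speed of adapter_four above 0.7 m/s) or (contact force between adapter_three and the fingers below 0.05 N and linear speed of adapter_three above 0.7 m/s)).
It also fails if it takes over 98 s, if anything falls off the work surface, if the arm or the gripper's body presses on something with over 40 N, if the wrist force passes 120 N, or if a joint passes its speed limit or range.

## Working session

There is one attempt and no reset: what is moved stays moved. The work goes in short steps, Python scripts to look and compute and a tool call to move; the robot and the scene stay as the last step left them, time stands still between calls to the robot, and variables do not carry over. Pictures are saved under pics/ and viewed, at most 14 in all, crops included, and the job is handed in when it is done.

Besides the shell and the picture viewer there is one more tool, called after ">>>" in YAML: its name, and indented under it one key for each argument. play_rows: Moves the arm, as the interface text tells. Its arguments: {"type":"object","properties":{"commands":{"type":"array","items":{"type":"object","properties":{"tx":{"type":"number"},"ty":{"type":"number"},"tz":{"type":"number"},"turn":{"type":"number"}}}},"claw":{"type":"number"},"newtons":{"type":"number"}},"required":["commands"]}

```bash
mkdir -p pics
cat > h.py <<'E'
import numpy as np, cv2
from cell import state, eyes, arm
def K(c,shape=(420,560)):
    f=shape[0]/2/np.tan(np.radians(c["vfov"])/2)
    return np.array([[f,0,c["cx"]],[0,f,c["cy"]],[0,0,1]])
def grab(name,fn=None):
    c=eyes.calibration(name); im,d=eyes.camera(name)
    if fn: cv2.imwrite("pics/"+fn,im[:,:,::-1])
    return c,im,d
def rays(c,uv):
    p=cv2.undistortPoints(np.array(uv,float).reshape(-1,1,2),K(c),np.array(c["D"],float)).reshape(-1,2)
    r=np.c_[p[:,0],-p[:,1],-np.ones(len(p))]
    return r@np.array(c["orientation"]).T   # unit depth rays
def onplane(c,uv,z):
    r=rays(c,uv); o=np.array(c["origin"]); t=(z-o[2])/r[:,2]
    return o+r*t[:,None]
def bydepth(c,uv,d):
    return np.array(c["origin"])+rays(c,uv)*np.array([d[int(v),int(u)] for u,v in uv])[:,None]
E
python3 - <<'E'
from h import *
s=state(); print(s, arm.tip_extent)
for n in("scene","side","wrist"):
    c,im,d=grab(n,n+"0.png"); print(n,c["vfov"],c["D"],np.round(c["origin"],3),np.round(c["orientation"],2).tolist(), d.min(),d.max())
    np.savez("pics/"+n+"0.npz",im=im,d=d)
a=[cv2.imread("pics/%s0.png"%n) for n in("scene","side")]
cv2.imwrite("pics/both.png",cv2.resize(np.vstack(a),(400,600)))
E
```

```text
{'t': 0.0, 'joint_positions': array([-1.28449435e+00,  5.28471301e-01,  1.43387051e+00,  8.17001288e-06,
        1.18141580e+00, -1.78510738e-01]), 'qvel': array([-0.00011895, -0.00236707,  0.00016367, -0.00210916, -0.00133103,
       -0.00131551]), 'effort': array([-3.85382819e-06, -4.40042210e+01, -1.76594746e+01,  6.32400624e-02,
        5.81498339e-02, -1.75157998e-04]), 'ee_pos': array([ 0.27998997, -0.55802788,  0.24657855]), 'eef_rot': array([[ 8.93907046e-01,  4.48251969e-01, -6.04145773e-04],
       [ 4.48252205e-01, -8.93904715e-01,  2.07896058e-03],
       [ 3.91849417e-04, -2.12920718e-03, -9.99997656e-01]]), 'ft_force': array([ 0.31838605, -0.4109687 ,  0.37381239]), 'moment': array([0.02051973, 0.02564618, 0.05508413]), 'finger_force': 0.0, 'gripper_width': 0.08705827374936834} 0.025
scene 53.06205821662324 [-0.08467405  0.          0.          0.          0.        ] [1.247 0.129 1.008] [[-0.2, -0.79, 0.59], [0.98, -0.16, 0.12], [0.0, 0.6, 0.8]] 0.0 3.5814376
side 50.14576283277225 [-0.13477679  0.          0.          0.          0.        ] [0.512 0.784 0.711] [[-1.0, 0.06, -0.04], [-0.06, -0.64, 0.76], [0.02, 0.76, 0.65]] 0.0 3.056313
wrist 62.7189376438081 [-0.02161852  0.          0.          0.          0.        ] [ 0.354 -0.521  0.384] [[0.45, 0.85, 0.27], [-0.89, 0.43, 0.13], [-0.0, -0.3, 0.95]] 0.0 0.4806802
```

View pics/scene0.png

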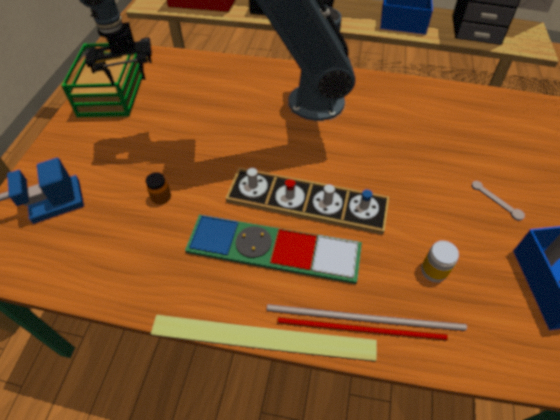

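View pics/side0.png

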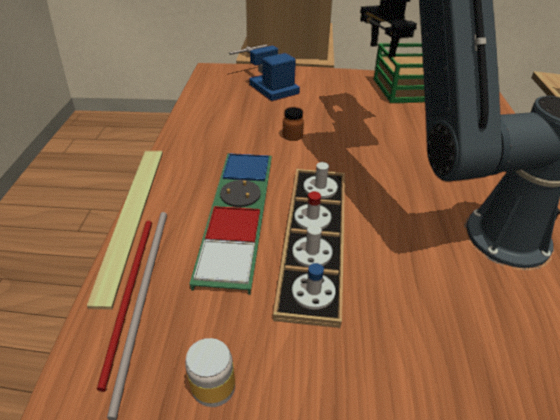

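The scene view shows the adapter tops at about (252,178) bare, (290,190) red, (328,197) bare and (366,202) blue. The trays are at (213,237) blue, (293,250) red and (336,257) white, with the stud plate at (254,241). The side view agrees.

Run:
```python
from h import *
def bench(c,d,uv): return bydepth(c,uv,d)
pts={"scene":dict(bareA=(252,173),red=(290,184),bareB=(328,190),blue=(366,196),bt=(213,237),sp=(250,246),rt=(293,250),wt=(336,257),bench=(200,290),rackdark=(237,196)),
"side":dict(bareA=(322,168),red=(314,198),bareB=(314,232),blue=(316,271),bt=(247,166),sp=(240,193),rt=(233,225),wt=(226,261),bench=(150,300))}
for n in pts:
    f=np.load(f"pics/{n}0.npz"); c=eyes.calibration(n)
    for k,p in pts[n].items(): print(n,k,np.round(bydepth(c,[p],f["d"])[0],3))
    hsv=cv2.cvtColor(f["im"],cv2.COLOR_RGB2HSV)
    # trays by colour, centroid of the min-area rect on their floor plane
    for k,lo,hi in(("bt",(100,100,40),(130,255,255)),("rt",(172,150,60),(180,255,255)),("wt",(0,0,140),(180,60,255))):
        m=cv2.inRange(hsv,lo,hi)
        if k=="rt": m|=cv2.inRange(hsv,(0,150,60),(4,255,255))
        nn,lab,st,ce=cv2.connectedComponentsWithStats(m); u,v=pts[n][k]; l=lab[v,u]
        if l==0: print(k,"miss",hsv[v,u]); continue
        ct=max(cv2.findContours((lab==l).astype(np.uint8),0,1)[0],key=cv2.contourArea).reshape(-1,2)
        z=bydepth(c,[pts[n][k]],f["d"])[0][2]
        w=onplane(c,ct,z)[:,:2].astype(np.float32); print(n,k,cv2.minAreaRect(w*1000))
    np.savez
```

```text
scene bareA [ 0.46  -0.127  0.082]
scene red [ 0.484 -0.009  0.088]
scene bareB [0.48  0.1   0.083]
scene blue [0.482 0.208 0.084]
scene bt [ 0.66  -0.194  0.02 ]
scene sp [ 0.673 -0.083  0.029]
scene rt [0.658 0.033 0.021]
scene wt [0.658 0.152 0.023]
scene bench [ 0.814 -0.185 -0.   ]
scene rackdark [ 0.499 -0.169  0.012]
scene bt ((650.6204833984375, -194.83511352539062), (108.32948303222656, 109.142333984375), 89.53501892089844)
scene rt ((652.9381713867188, 35.06944274902344), (106.00676727294922, 106.1695327758789), 89.2163314819336)
scene wt ((652.44091796875, 149.1226043701172), (111.80242156982422, 112.23042297363281), 89.5862808227539)
side bareA [ 0.458 -0.113  0.088]
side red [0.476 0.004 0.087]
side bareB [0.475 0.113 0.086]
side blue [0.471 0.218 0.085]
side bt [ 0.652 -0.195  0.025]
side sp [ 0.654 -0.073  0.029]
side rt [0.656 0.038 0.024]
side wt [0.654 0.149 0.023]
side bench [0.794 0.249 0.002]
side bt ((654.2156982421875, -193.01388549804688), (111.9399185180664, 109.05377197265625), 89.47706604003906)
side rt ((656.25927734375, 31.139379501342773), (109.71715545654297, 108.65150451660156), 89.46349334716797)
side wt ((657.8113403320312, 145.2052764892578), (111.82080078125, 112.36183166503906), 89.51285552978516)
```

>>> play_rows:
  commands:
    - {"turn": 8.9}
    - {"turn": 8.9}
    - {"turn": 8.9}
    - {"tx": 12, "ty": -25}
    - {"tx": 25, "ty": -50}
    - {"tx": 25, "ty": -50}
    - {"tx": 25, "ty": -50}
    - {"tx": 25, "ty": -50}
    - {"tx": 25, "ty": -50}
    - {"tx": 25, "ty": -50}
    - {"tx": 25, "ty": -50}
    - {"tx": 25, "ty": -50}
  claw: 0
  newtons: 30

```text
schema error: expected keys tx, ty, tz, turn
```

>>> play_rows:
  commands:
    - {"tx": 25, "ty": -50}
    - {"tx": 25, "ty": -50}
    - {"tx": 15, "ty": -40}
    - {}
    - {}

```text
schema error: expected keys tx, ty, tz, turn
```

Run:
```python
from h import *
c,im,d=grab("wrist","w1.png"); np.savez("pics/w1.npz",im=im,d=d,**{k:np.array(v) for k,v in c.items()})
s=state(); print(s["ee_pos"],np.round(s["eef_rot"],3).tolist(),s["joint_positions"])
```

```text
[ 0.28002692 -0.55830025  0.24690739] [[0.894, 0.448, -0.0], [0.448, -0.894, 0.001], [0.0, -0.001, -1.0]] [-1.28453765e+00  5.28175152e-01  1.43340879e+00 -4.90836964e-05
  1.18137431e+00 -1.78519485e-01]
```

View pics/w1.png

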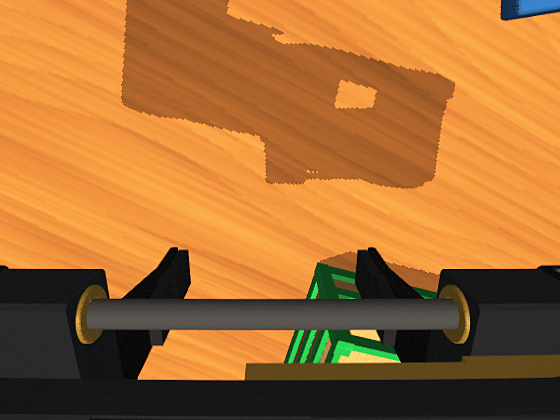

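The move was refused because every row needs all four keys. The wrist view shows the gripper covering rows below 240, so objects should sit in the upper half. I'm moving now.

>>> play_rows:
  commands:
    - {"turn": 8.9, "tx": 0, "ty": 0, "tz": 0}
    - {"turn": 8.9, "tx": 0, "ty": 0, "tz": 0}
    - {"turn": 8.8, "tx": 0, "ty": 0, "tz": 0}
    - {"tx": 10, "ty": -25, "tz": 0, "turn": 0}
    - {"tx": 20, "ty": -56, "tz": 0, "turn": 0}
    - {"tx": 20, "ty": -56, "tz": 0, "turn": 0}
    - {"tx": 20, "ty": -56, "tz": 0, "turn": 0}
    - {"tx": 20, "ty": -56, "tz": 0, "turn": 0}
    - {"tx": 20, "ty": -56, "tz": 0, "turn": 0}
    - {"tx": 20, "ty": -56, "tz": 0, "turn": 0}
    - {"tx": 20, "ty": -56, "tz": 0, "turn": 0}
    - {"tx": 20, "ty": -56, "tz": 0, "turn": 0}
  claw: 0
  newtons: 30

```text
t: 1.7
ee_pos: [0.4504, -0.0838, 0.2477]
eef_rot: [[1.0, 0.0, 0.001], [0.0, -1.0, -0.0], [0.001, 0.0, -1.0]]
ft_force: [0.7, 0.2, -0.3]
gripper_width: 0.0868
finger_force: 0.0
```

>>> play_rows:
  commands:
    - {"tx": 20, "ty": -56, "tz": 0, "turn": 0}
    - {"tx": 10, "ty": -40, "tz": 0, "turn": 0}
    - {"tx": 0, "ty": 0, "tz": 0, "turn": 0}
    - {"tx": 0, "ty": 0, "tz": 0, "turn": 0}

```text
t: 2.2
ee_pos: [0.4797, 0.0102, 0.2474]
eef_rot: [[1.0, 0.001, -0.0], [0.001, -1.0, -0.0], [-0.0, 0.0, -1.0]]
ft_force: [-0.1, -0.6, -0.6]
gripper_width: 0.0868
finger_force: 0.0
```

Run:
```python
from h import *
c,im,d=grab("wrist","w2.png"); np.savez("pics/w2.npz",im=im,d=d,**{k:np.array(v) for k,v in c.items()})
s=state(); print(s["t"],s["ee_pos"],np.round(s["eef_rot"],3).tolist(),s["joint_positions"])
```

```text
2.25 [0.47966079 0.00966311 0.24748175] [[1.0, -0.0, -0.0], [-0.0, -1.0, -0.0], [-0.0, 0.0, -1.0]] [-2.13078294e-01  3.33360325e-01  1.78698455e+00 -5.09048034e-04
  1.02148826e+00  1.35816185e+00]
```

View pics/w2.png

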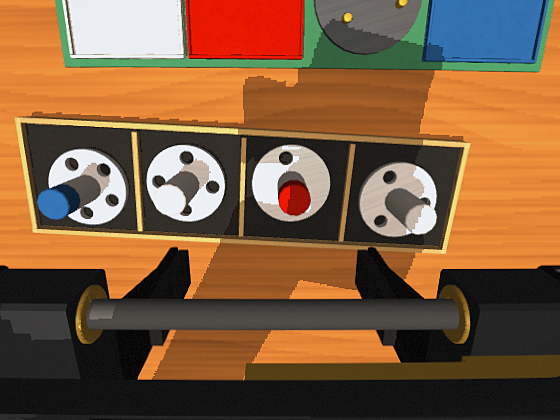

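The wrist view shows the blue adapter (85,185), the four-hole bare one (185,183) with holes at (187,157), (213,187), (183,209) and (154,182), the red one (292,182), and the other bare one (399,198) with three holes at (392,171), (425,200) and (381,220). Next I measure them with depth.

```bash
cat >> h.py <<'E'
def xyz(c,d):
    v,u=np.mgrid[0:420,0:560]; uv=np.c_[u.ravel(),v.ravel()]
    return (np.array(c["origin"])+rays(c,uv)*d.reshape(-1,1)).reshape(420,560,3)
def disc(c,im,d,u0,v0,R=60,zr=(0.02,0.045)):
    "disc circle on its own top plane, and dark holes in it"
    P=xyz(c,d); hsv=cv2.cvtColor(im,cv2.COLOR_RGB2HSV)
    box=np.zeros((420,560),bool); box[max(0,v0-R):v0+R,max(0,u0-R):u0+R]=1
    m=box&(hsv[...,1]<70)&(hsv[...,2]>75)&(P[...,2]>zr[0])&(P[...,2]<zr[1])
    n,lab,st,_=cv2.connectedComponentsWithStats(m.astype(np.uint8)); l=1+np.argmax(st[1:,4]); m=lab==l
    z=np.median(P[m][:,2]); m&=abs(P[...,2]-z)<.004
    ct=max(cv2.findContours(m.astype(np.uint8),0,1)[0],key=cv2.contourArea).reshape(-1,2)
    w=onplane(c,ct,z)[:,:2].astype(np.float32)
    for _ in range(6): # algebraic circle fit with outlier rejection
        A=np.c_[2*w,np.ones(len(w))]; s=np.linalg.lstsq(A,(w**2).sum(1),rcond=None)[0]
        r=np.sqrt(s[2]+s[0]**2+s[1]**2); e=abs(np.linalg.norm(w-s[:2],axis=1)-r)
        w=w[e<max(.0015,1.5*np.median(e))]
    W=onplane(c,np.argwhere(np.ones((420,560)))[:,::-1],z).reshape(420,560,3)
    dist=np.hypot(W[...,0]-s[0],W[...,1]-s[1])
    h=((dist<.039)&(dist>.019)&((P[...,2]<z-.0035)|(hsv[...,2]<65))&(P[...,2]<z+.003)).astype(np.uint8)
    h=cv2.morphologyEx(h,cv2.MORPH_OPEN,np.ones((3,3)))
    n,lab,st,ce=cv2.connectedComponentsWithStats(h); out=[]
    for i in range(1,n):
        if st[i,4]<25: continue
        q=onplane(c,[ce[i]],z)[0]-[s[0],s[1],z]
        out.append((st[i,4],round(1e3*np.hypot(*q[:2]),1),round(np.degrees(np.arctan2(q[1],q[0])),1)))
    return s[:2],r,z,len(w),out
E
python3 - <<'E'
from h import *
f=np.load("pics/w2.npz"); c={k:f[k] for k in f if k not in("im","d")}; c["vfov"]=float(c["vfov"])
for n,u,v in(("blue",88,185),("four",185,183),("red",291,183),("three",398,200)): print(n,disc(c,f["im"],f["d"],u,v))
P=xyz(c,f["d"])
for p in((150,30),(250,30),(365,35),(480,30),(240,63),(250,90),(230,210)): print(p,P[p[1],p[0]].round(3))
E
```

```text
blue (array([0.47041216, 0.2102468 ]), np.float64(0.041191310978911856), np.float64(0.02275291246892558), 132, [(np.int32(106), np.float64(28.5), np.float64(26.5)), (np.int32(120), np.float64(28.6), np.float64(-46.3)), (np.int32(114), np.float64(28.8), np.float64(-118.2)), (np.int32(105), np.float64(28.4), np.float64(168.8))])
four (array([0.47460159, 0.10337926]), np.float64(0.04151389011031192), np.float64(0.022640217178319932), 157, [(np.int32(137), np.float64(28.9), np.float64(-6.1)), (np.int32(112), np.float64(29.4), np.float64(82.7)), (np.int32(136), np.float64(28.9), np.float64(-95.6)), (np.int32(73), np.float64(30.1), np.float64(178.4))])
red (array([ 0.47468166, -0.00995478]), np.float64(0.0415986853610022), np.float64(0.022643910133767264), 219, [(np.int32(149), np.float64(29.2), np.float64(11.8))])
three (array([ 0.45668249, -0.1271372 ]), np.float64(0.04141954858840208), np.float64(0.0226073123320763), 155, [(np.int32(133), np.float64(28.9), np.float64(23.8)), (np.int32(42), np.float64(30.9), np.float64(-89.3)), (np.int32(114), np.float64(28.8), np.float64(144.8))])
(150, 30) [0.625 0.127 0.023]
(250, 30) [0.625 0.031 0.022]
(365, 35) [ 0.62  -0.078  0.026]
(480, 30) [ 0.627 -0.189  0.022]
(240, 63) [0.596 0.042 0.019]
(250, 90) [0.571 0.034 0.   ]
(230, 210) [0.442 0.057 0.015]
```

>>> play_rows:
  commands:
    - {"tx": -5, "ty": 20, "tz": 0, "turn": 0}
    - {"tx": 0, "ty": 0, "tz": 40, "turn": 0}
    - {"tx": 0, "ty": 0, "tz": 50, "turn": 0}
    - {"tx": 0, "ty": 0, "tz": 50, "turn": 0}
    - {"tx": 0, "ty": 0, "tz": 25, "turn": 0}
    - {"tx": 0, "ty": 0, "tz": 14, "turn": 0}
    - {"tx": 0, "ty": 0, "tz": 0, "turn": 0}
    - {"tx": 0, "ty": 0, "tz": 0, "turn": 0}
  claw: 100

```text
t: 3.25
ee_pos: [0.4756, -0.0101, 0.0694]
eef_rot: [[1.0, -0.0, 0.002], [-0.0, -1.0, -0.001], [0.002, 0.001, -1.0]]
ft_force: [-0.0, -0.1, -0.4]
gripper_width: 0.0529
finger_force: 0.0
```

>>> play_rows:
  commands:
    - {"tx": 0, "ty": 0, "tz": 0, "turn": 0}
    - {"tx": 0, "ty": 0, "tz": 0, "turn": 0}
    - {"tx": 0, "ty": 0, "tz": 0, "turn": 0}
    - {"tx": 0, "ty": 0, "tz": 0, "turn": 0}
    - {"tx": 0, "ty": 0, "tz": 0, "turn": 0}
    - {"tx": 0, "ty": 0, "tz": 0, "turn": 0}
  claw: 255
  newtons: 30

```text
t: 4.0
ee_pos: [0.4751, -0.0095, 0.0689]
eef_rot: [[1.0, 0.001, 0.001], [0.001, -1.0, -0.0], [0.001, 0.0, -1.0]]
ft_force: [-0.3, -0.6, 5.3]
gripper_width: 0.0293
finger_force: 30.0
```

>>> play_rows:
  commands:
    - {"tx": 0, "ty": 0, "tz": -20, "turn": 0}
    - {"tx": 0, "ty": 0, "tz": -30, "turn": 0}
    - {"tx": 25, "ty": -5, "tz": 0, "turn": 0}
    - {"tx": 45, "ty": -11, "tz": 0, "turn": 0}
    - {"tx": 45, "ty": -11, "tz": 0, "turn": 0}
    - {"tx": 40, "ty": -11, "tz": 0, "turn": 0}
    - {"tx": 24, "ty": -5, "tz": 0, "turn": 0}
    - {"tx": 0, "ty": 0, "tz": 0, "turn": 0}
    - {"tx": 0, "ty": 0, "tz": 20, "turn": 0}
    - {"tx": 0, "ty": 0, "tz": 15, "turn": 0}
    - {"tx": 0, "ty": 0, "tz": 3, "turn": 0}
    - {"tx": 0, "ty": 0, "tz": 0, "turn": 0}

```text
t: 5.5
ee_pos: [0.6533, 0.0334, 0.0799]
eef_rot: [[1.0, 0.0, -0.001], [0.0, -1.0, 0.0], [-0.001, -0.0, -1.0]]
ft_force: [0.8, -0.3, -2.1]
gripper_width: 0.0294
finger_force: 30.0
```

Run:
```python
from h import *
c,im,d=grab("wrist","w3.png"); np.savez("pics/w3.npz",im=im,d=d,**{k:np.array(v) for k,v in c.items()})
s=state(); print(s["t"],s["ee_pos"],s["ft_force"],s["joint_positions"].round(2))
```

```text
5.55 [0.65383706 0.03336858 0.08053964] [ 0.25877373 -0.6993089  -2.63909278] [-0.12  0.77  1.47  0.    0.9   1.45]
```

View pics/w3.png

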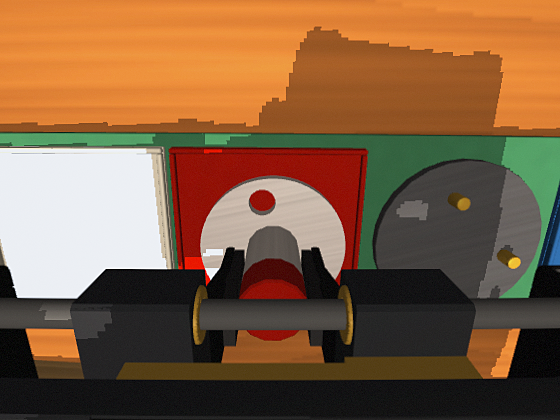

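The red disc hangs just over the red tray: disc edges at 200–345, tray edges at 170–367. It's centred well enough to lower.

>>> play_rows:
  commands:
    - {"tx": 0, "ty": 0, "tz": 2, "turn": 0}
    - {"tx": 0, "ty": 0, "tz": 1.5, "turn": 0}
    - {"tx": 0, "ty": 0, "tz": 0, "turn": 0}
    - {"tx": 0, "ty": 0, "tz": 0, "turn": 0}

```text
t: 6.05
ee_pos: [0.6539, 0.0335, 0.0772]
eef_rot: [[1.0, 0.001, 0.0], [0.001, -1.0, -0.0], [0.0, 0.0, -1.0]]
ft_force: [-0.5, 0.2, -1.6]
gripper_width: 0.0295
finger_force: 30.0
```

>>> play_rows:
  commands:
    - {"tx": 0, "ty": 0, "tz": 1, "turn": 0}
    - {"tx": 0, "ty": 0, "tz": 0, "turn": 0}
    - {"tx": 0, "ty": 0, "tz": 0, "turn": 0}

```text
t: 6.42
ee_pos: [0.654, 0.0335, 0.077]
eef_rot: [[1.0, 0.001, 0.001], [0.001, -1.0, -0.0], [0.001, 0.0, -1.0]]
ft_force: [-1.5, -0.1, 5.6]
gripper_width: 0.0294
finger_force: 30.0
```

>>> play_rows:
  commands:
    - {"tx": 0, "ty": 0, "tz": 0, "turn": 0}
    - {"tx": 0, "ty": 0, "tz": 0, "turn": 0}
    - {"tx": 0, "ty": 0, "tz": -35, "turn": 0}
    - {"tx": 0, "ty": 0, "tz": -50, "turn": 0}
    - {"tx": -20, "ty": -20, "tz": 0, "turn": 0}
    - {"tx": -40, "ty": -40, "tz": 0, "turn": 0}
    - {"tx": -43, "ty": -40, "tz": 0, "turn": 0}
    - {"tx": -43, "ty": -40, "tz": 0, "turn": 0}
    - {"tx": -38, "ty": -37, "tz": 0, "turn": 0}
    - {"tx": 0, "ty": 0, "tz": 0, "turn": 0}
  claw: 100

```text
t: 7.68
ee_pos: [0.466, 0.2124, 0.1608]
eef_rot: [[1.0, 0.005, -0.003], [0.005, -1.0, -0.0], [-0.003, 0.0, -1.0]]
ft_force: [0.1, -0.2, -0.0]
gripper_width: 0.0528
finger_force: 0.0
```

>>> play_rows:
  commands:
    - {"tx": 0, "ty": 0, "tz": 0, "turn": 0}
    - {"tx": 0, "ty": 0, "tz": 0, "turn": 0}

```text
t: 7.92
ee_pos: [0.4714, 0.2098, 0.1611]
eef_rot: [[1.0, -0.001, 0.002], [-0.001, -1.0, 0.0], [0.002, -0.0, -1.0]]
ft_force: [-0.3, 0.4, -0.6]
gripper_width: 0.0525
finger_force: 0.0
```

>>> play_rows:
  commands:
    - {"tx": 0, "ty": 0, "tz": 40, "turn": 0}
    - {"tx": -1, "ty": 0, "tz": 35, "turn": 0}
    - {"tx": 0, "ty": 0, "tz": 14, "turn": 0}
    - {"tx": 0, "ty": 0, "tz": 3, "turn": 0}
    - {"tx": 0, "ty": 0, "tz": 0, "turn": 0}
    - {"tx": 0, "ty": 0, "tz": 0, "turn": 0}

```text
t: 8.68
ee_pos: [0.4696, 0.2106, 0.0701]
eef_rot: [[1.0, 0.001, 0.002], [0.001, -1.0, 0.0], [0.002, -0.0, -1.0]]
ft_force: [0.1, 0.3, 0.2]
gripper_width: 0.0529
finger_force: 0.0
```

>>> play_rows:
  commands:
    - {"tx": 0, "ty": 0, "tz": 0, "turn": 0}
    - {"tx": 0, "ty": 0, "tz": 0, "turn": 0}
    - {"tx": 0, "ty": 0, "tz": 0, "turn": 0}
    - {"tx": 0, "ty": 0, "tz": 0, "turn": 0}
    - {"tx": 0, "ty": 0, "tz": 0, "turn": 0}
  claw: 255

```text
t: 9.3
ee_pos: [0.4689, 0.2106, 0.0693]
eef_rot: [[1.0, 0.0, 0.0], [0.0, -1.0, 0.0], [0.0, -0.0, -1.0]]
ft_force: [-0.3, 1.1, 4.0]
gripper_width: 0.0294
finger_force: 30.0
```

>>> play_rows:
  commands:
    - {"tx": 0, "ty": 0, "tz": -20, "turn": 0}
    - {"tx": 0, "ty": 0, "tz": -45, "turn": 0}
    - {"tx": 0, "ty": 0, "tz": -45, "turn": 0}
    - {"tx": 10, "ty": 20, "tz": 0, "turn": 0}
    - {"tx": 20, "ty": 45, "tz": 0, "turn": 0}
    - {"tx": 20, "ty": 45, "tz": 0, "turn": 0}
    - {"tx": 20, "ty": 45, "tz": 0, "turn": 0}
    - {"tx": 20, "ty": 45, "tz": 0, "turn": 0}
    - {"tx": 20, "ty": 45, "tz": 0, "turn": 0}
    - {"tx": 20, "ty": 45, "tz": 0, "turn": 0}
    - {"tx": 20, "ty": 45, "tz": 0, "turn": 0}
    - {"tx": 20, "ty": 45, "tz": 0, "turn": 0}

```text
t: 10.8
ee_pos: [0.6385, -0.1708, 0.1777]
eef_rot: [[1.0, 0.0, -0.003], [0.0, -1.0, 0.001], [-0.003, -0.001, -1.0]]
ft_force: [0.4, 0.3, -1.2]
gripper_width: 0.0298
finger_force: 30.0
```

>>> play_rows:
  commands:
    - {"tx": 14, "ty": 25, "tz": 0, "turn": 0}
    - {"tx": 0, "ty": 0, "tz": 0, "turn": 0}
    - {"tx": 0, "ty": 0, "tz": 40, "turn": 0}
    - {"tx": 0, "ty": 0, "tz": 35, "turn": 0}
    - {"tx": 0, "ty": 0, "tz": 18, "turn": 0}
    - {"tx": 0, "ty": 0, "tz": 4, "turn": 0}
    - {"tx": 0, "ty": 0, "tz": 0, "turn": 0}
    - {"tx": 0, "ty": 0, "tz": 0, "turn": 0}

```text
t: 11.8
ee_pos: [0.654, -0.1948, 0.0837]
eef_rot: [[1.0, 0.001, 0.003], [0.001, -1.0, -0.001], [0.003, 0.001, -1.0]]
ft_force: [-0.5, 0.0, -1.8]
gripper_width: 0.0296
finger_force: 30.0
```

Run:
```python
from h import *
c,im,d=grab("wrist","w4.png"); np.savez("pics/w4.npz",im=im,d=d,**{k:np.array(v) for k,v in c.items()})
s=state(); print(s["t"],s["ee_pos"],s["ft_force"],s["joint_positions"].round(2))
```

```text
11.85 [ 0.65388089 -0.19484088  0.08362457] [ 0.40543196  0.13676766 -1.71240596] [-0.45  0.8   1.4   0.    0.95  1.12]
```

View pics/w4.png

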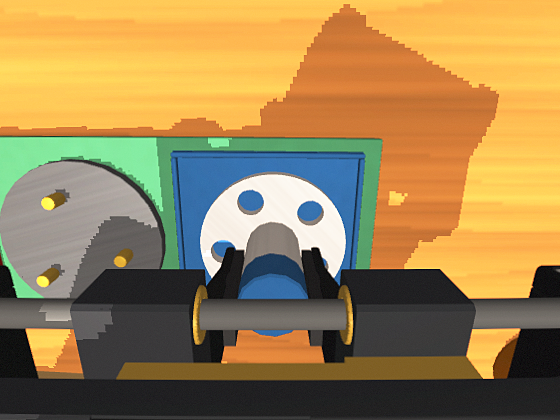

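The blue disc hangs centred over the blue tray: disc edges at 200–346, tray edges at 174–365. All three studs are visible at the left, around (50,202), (43,276) and (120,260).

>>> play_rows:
  commands:
    - {"tx": 0, "ty": 0, "tz": 4, "turn": 0}
    - {"tx": 0, "ty": 0, "tz": 2, "turn": 0}
    - {"tx": 0, "ty": 0, "tz": 1, "turn": 0}
    - {"tx": 0, "ty": 0, "tz": 0, "turn": 0}
    - {"tx": 0, "ty": 0, "tz": 0, "turn": 0}

```text
t: 12.48
ee_pos: [0.6532, -0.1946, 0.0773]
eef_rot: [[1.0, 0.001, 0.001], [0.001, -1.0, -0.0], [0.001, 0.0, -1.0]]
ft_force: [-3.3, 0.8, 7.5]
gripper_width: 0.0293
finger_force: 30.0
```

>>> play_rows:
  commands:
    - {"tx": 0, "ty": 0, "tz": 0, "turn": 0}
    - {"tx": 0, "ty": 0, "tz": 0, "turn": 0}
    - {"tx": 0, "ty": 0, "tz": -35, "turn": 0}
    - {"tx": 0, "ty": 0, "tz": -50, "turn": 0}
    - {"tx": -15, "ty": -35, "tz": -40, "turn": 0}
    - {"tx": -20, "ty": -50, "tz": 0, "turn": 0}
    - {"tx": -15, "ty": -30, "tz": 0, "turn": 0}
    - {"tx": 0, "ty": 0, "tz": 0, "turn": 0}
    - {"tx": 0, "ty": 0, "tz": 0, "turn": 0}
    - {"tx": 0, "ty": 0, "tz": 0, "turn": 0}
  claw: 100

```text
t: 13.72
ee_pos: [0.6037, -0.0807, 0.1999]
eef_rot: [[1.0, -0.001, 0.001], [-0.001, -1.0, -0.0], [0.001, 0.0, -1.0]]
ft_force: [-0.0, 0.3, -0.7]
gripper_width: 0.0525
finger_force: 0.0
```

```bash
cat > studs.py <<'E'
from h import *
import sys
c,im,d=grab("wrist",sys.argv[1]+".png"); np.savez("pics/"+sys.argv[1]+".npz",im=im,d=d,**{k:np.array(v) for k,v in c.items()})
s=state(); print(s["t"],s["ee_pos"])
P=xyz(c,d); near=np.hypot(P[...,0]-.654,P[...,1]+.08)<.065
top=near&(abs(P[...,2]-.0385)<.0035)   # stud tops
hsv=cv2.cvtColor(im,cv2.COLOR_RGB2HSV)
pl=near&(hsv[...,1]<60)&(abs(P[...,2]-.027)<.003); pz=np.median(P[pl][:,2])
ct=max(cv2.findContours(pl.astype(np.uint8),0,1)[0],key=cv2.contourArea)
print("plate",pz,cv2.minEnclosingCircle((onplane(c,ct.reshape(-1,2),pz)[:,:2]*1000).astype(np.float32)))
st=(near&cv2.inRange(hsv,(18,120,60),(35,255,255)).astype(bool)).astype(np.uint8)
n,lab,stt,ce=cv2.connectedComponentsWithStats(st)
q=[]
for i in range(1,n):
    if stt[i,4]<15: continue
    m=(lab==i); zt=P[m][:,2].max(); mt=m&(P[...,2]>pz+.0105)
    uv=np.argwhere(mt)[:,::-1].mean(0); w=onplane(c,[uv],pz+.012)[0]; print("stud",ce[i].round(1),stt[i,4],mt.sum(),zt.round(4),w.round(4)); q.append(w)
if len(q)==3:
    q=np.array(q); m=q.mean(0); e=q-m; print("centre",m.round(4),"angles",np.degrees(np.arctan2(e[:,1],e[:,0])).round(1),"r",np.hypot(e[:,0],e[:,1]).round(4))
E
python3 studs.py w5
```

```text
13.775 [ 0.60357799 -0.08070399  0.19984791]
plate 0.0275885859814185 ((653.6587524414062, -77.97439575195312), 49.67866897583008)
stud [259.7 104.6] 72 57 0.0411 [ 0.6817 -0.0705  0.0396]
stud [301.1 146.6] 73 59 0.3368 [ 0.6467 -0.106   0.0396]
stud [245.9 161.8] 76 58 0.0411 [ 0.6336 -0.0578  0.0396]
stud [152.5 315. ] 662 662 0.3368 [0.4785 0.0398 0.0396]
stud [392.4 314.8] 648 648 0.2672 [ 0.4789 -0.2022  0.0396]
stud [358.4 369.6] 6514 6514 0.3368 [ 0.4105 -0.1732  0.0396]
```

View pics/w5.png

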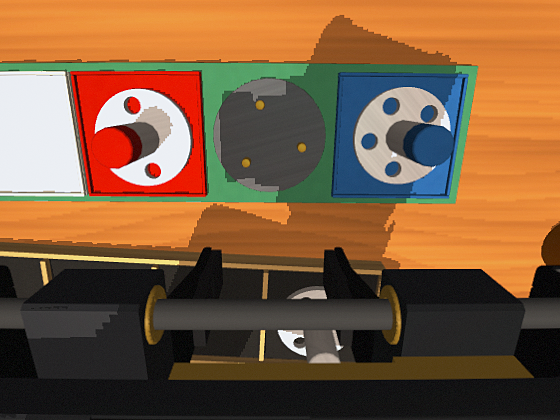

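The view shows the red and blue adapters flat in their trays. The studs at (260,105), (301,147) and (246,162) give a plate centre of (0.654, -0.078) and a pattern angle of about 15.2°. The three-hole adapter's pattern sits at about 24.3°, so it needs a tool turn of about +9°.

>>> play_rows:
  commands:
    - {"tx": -20, "ty": 6, "tz": 0, "turn": 0}
    - {"tx": -45, "ty": 14, "tz": 0, "turn": 0}
    - {"tx": -45, "ty": 14, "tz": 0, "turn": 0}
    - {"tx": -37, "ty": 12, "tz": 0, "turn": 0}
    - {"tx": 0, "ty": 0, "tz": 0, "turn": 0}
    - {"tx": 0, "ty": 0, "tz": 30, "turn": 0}
    - {"tx": 0, "ty": 0, "tz": 50, "turn": 0}
    - {"tx": 0, "ty": 0, "tz": 35, "turn": 0}
    - {"tx": 0, "ty": 0, "tz": 12, "turn": 0}
    - {"tx": 0, "ty": 0, "tz": 4, "turn": 0}
    - {"tx": 0, "ty": 0, "tz": 0, "turn": 0}
    - {"tx": 0, "ty": 0, "tz": 0, "turn": 0}

```text
t: 15.28
ee_pos: [0.4568, -0.1259, 0.0701]
eef_rot: [[1.0, 0.001, 0.002], [0.001, -1.0, -0.001], [0.002, 0.001, -1.0]]
ft_force: [-0.2, 0.4, -0.2]
gripper_width: 0.0526
finger_force: 0.0
```

>>> play_rows:
  commands:
    - {"tx": 0, "ty": 0, "tz": 0, "turn": 0}
    - {"tx": 0, "ty": 0, "tz": 0, "turn": 0}
    - {"tx": 0, "ty": 0, "tz": 0, "turn": 0}
    - {"tx": 0, "ty": 0, "tz": 0, "turn": 0}
    - {"tx": 0, "ty": 0, "tz": 0, "turn": 0}
  claw: 255

```text
t: 15.9
ee_pos: [0.4562, -0.1259, 0.0693]
eef_rot: [[1.0, 0.001, 0.001], [0.001, -1.0, -0.001], [0.001, 0.001, -1.0]]
ft_force: [-0.1, -1.4, 4.3]
gripper_width: 0.0294
finger_force: 30.0
```

>>> play_rows:
  commands:
    - {"tx": 0, "ty": 0, "tz": -20, "turn": 0}
    - {"tx": 0, "ty": 0, "tz": -40, "turn": 0}
    - {"tx": 0, "ty": 0, "tz": -20, "turn": 0}
    - {"tx": 20, "ty": -5, "tz": 0, "turn": 0}
    - {"tx": 45, "ty": -11, "tz": 0, "turn": 0}
    - {"tx": 45, "ty": -11, "tz": 0, "turn": 0}
    - {"tx": 45, "ty": -11, "tz": 0, "turn": 0}
    - {"tx": 43, "ty": -10, "tz": 0, "turn": 0}
    - {"tx": 0, "ty": 0, "tz": 0, "turn": 9}
    - {"tx": 0, "ty": 0, "tz": 25, "turn": 0}
    - {"tx": 0, "ty": 0, "tz": 18, "turn": 0}
    - {"tx": 0, "ty": 0, "tz": 0, "turn": 0}

```text
t: 17.4
ee_pos: [0.6516, -0.0767, 0.1032]
eef_rot: [[0.988, -0.156, -0.006], [-0.156, -0.988, 0.002], [-0.007, -0.001, -1.0]]
ft_force: [-0.2, 0.9, -3.0]
gripper_width: 0.0294
finger_force: 30.0
```

>>> play_rows:
  commands:
    - {"tx": 0, "ty": 0, "tz": 0, "turn": 0}
    - {"tx": 0, "ty": 0, "tz": 0, "turn": 0}

```text
t: 17.65
ee_pos: [0.6546, -0.0777, 0.107]
eef_rot: [[0.988, -0.156, 0.002], [-0.156, -0.988, -0.0], [0.002, 0.0, -1.0]]
ft_force: [0.1, 0.4, -2.6]
gripper_width: 0.0293
finger_force: 30.0
```

Run:
```python
from h import *
c,im,d=grab("wrist","w6.png"); np.savez("pics/w6.npz",im=im,d=d,**{k:np.array(v) for k,v in c.items()})
s=state(); print(s["t"],s["ee_pos"],s["ft_force"]); print(disc(c,im,d,272,225,110,(.045,.075)))
```

```text
17.7 [ 0.65453803 -0.07770304  0.10707578] [ 0.83565811 -0.65919982 -2.90159862]
(array([ 0.65659912, -0.07850832]), np.float64(0.040494962826456773), np.float64(0.06026741278268308), 152, [(np.int32(477), np.float64(27.6), np.float64(16.3)), (np.int32(241), np.float64(30.7), np.float64(-104.6))])
```

View pics/w6.png

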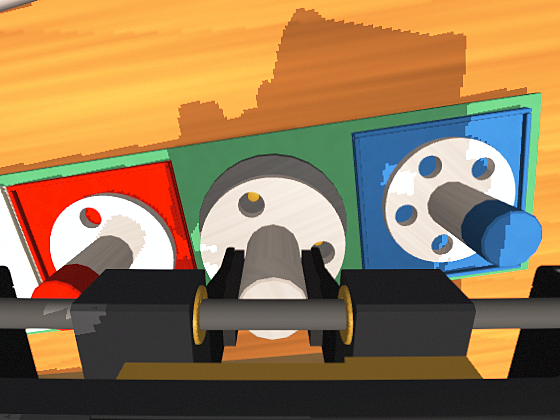

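The hovering disc shows its holes at (251,204) and (325,250), with brass visible in both. The pattern angle agrees within a degree and the disc is about 1.5 mm too far in x. I'll correct that and lower.

>>> play_rows:
  commands:
    - {"tx": -1.5, "ty": -0.5, "tz": 0, "turn": 0}
    - {"tx": 0, "ty": 0, "tz": 8, "turn": 0}
    - {"tx": 0, "ty": 0, "tz": 4, "turn": 0}
    - {"tx": 0, "ty": 0, "tz": 4, "turn": 0}
    - {"tx": 0, "ty": 0, "tz": 3, "turn": 0}
    - {"tx": 0, "ty": 0, "tz": 0, "turn": 0}
    - {"tx": 0, "ty": 0, "tz": 0, "turn": 0}

```text
t: 18.58
ee_pos: [0.6526, -0.0768, 0.0871]
eef_rot: [[0.988, -0.156, 0.0], [-0.156, -0.988, -0.0], [0.0, 0.0, -1.0]]
ft_force: [-0.2, 0.4, -2.5]
gripper_width: 0.0293
finger_force: 30.0
```

Below the stud tops with no contact force, so the studs are in the holes. I'll continue down.

>>> play_rows:
  commands:
    - {"tx": 0, "ty": 0, "tz": 3, "turn": 0}
    - {"tx": 0, "ty": 0, "tz": 1.5, "turn": 0}
    - {"tx": 0, "ty": 0, "tz": 1, "turn": 0}
    - {"tx": 0, "ty": 0, "tz": 0, "turn": 0}
    - {"tx": 0, "ty": 0, "tz": 0, "turn": 0}

```text
t: 19.2
ee_pos: [0.6524, -0.0767, 0.0824]
eef_rot: [[0.988, -0.156, 0.0], [-0.156, -0.988, -0.0], [0.0, 0.0, -1.0]]
ft_force: [-2.9, 0.2, 5.5]
gripper_width: 0.0294
finger_force: 30.0
```

>>> play_rows:
  commands:
    - {"tx": 0, "ty": 0, "tz": 0, "turn": 0}
    - {"tx": 0, "ty": 0, "tz": 0, "turn": 0}
    - {"tx": 0, "ty": 0, "tz": -30, "turn": 0}
    - {"tx": 0, "ty": 0, "tz": -50, "turn": 0}
    - {"tx": 0, "ty": 0, "tz": 0, "turn": -9}
    - {"tx": -20, "ty": -20, "tz": 0, "turn": 0}
    - {"tx": -40, "ty": -40, "tz": 0, "turn": 0}
    - {"tx": -40, "ty": -40, "tz": 0, "turn": 0}
    - {"tx": -40, "ty": -40, "tz": 0, "turn": 0}
    - {"tx": -38, "ty": -40, "tz": 0, "turn": 0}
    - {"tx": 0, "ty": 0, "tz": 0, "turn": 0}
    - {"tx": 0, "ty": 0, "tz": 0, "turn": 0}
  claw: 100

```text
t: 20.7
ee_pos: [0.4759, 0.1031, 0.1618]
eef_rot: [[1.0, 0.001, 0.003], [0.001, -1.0, -0.0], [0.003, 0.0, -1.0]]
ft_force: [0.8, 0.3, 0.0]
gripper_width: 0.0532
finger_force: 0.0
```

>>> play_rows:
  commands:
    - {"tx": 0, "ty": 0, "tz": 0, "turn": 0}

```text
t: 20.82
ee_pos: [0.4763, 0.1023, 0.1617]
eef_rot: [[1.0, -0.001, 0.002], [-0.001, -1.0, -0.0], [0.002, 0.0, -1.0]]
ft_force: [-0.3, -0.2, -0.3]
gripper_width: 0.053
finger_force: 0.0
```

>>> play_rows:
  commands:
    - {"tx": -1, "ty": -1, "tz": 40, "turn": 0}
    - {"tx": 0, "ty": 0, "tz": 35, "turn": 0}
    - {"tx": 0, "ty": 0, "tz": 14, "turn": 0}
    - {"tx": 0, "ty": 0, "tz": 3, "turn": 0}
    - {"tx": 0, "ty": 0, "tz": 0, "turn": 0}
    - {"tx": 0, "ty": 0, "tz": 0, "turn": 0}

```text
t: 21.58
ee_pos: [0.4742, 0.1041, 0.0705]
eef_rot: [[1.0, 0.001, 0.002], [0.001, -1.0, -0.0], [0.002, 0.0, -1.0]]
ft_force: [-0.6, -0.8, -0.5]
gripper_width: 0.053
finger_force: 0.0
```

>>> play_rows:
  commands:
    - {"tx": 0, "ty": 0, "tz": 0, "turn": 0}
    - {"tx": 0, "ty": 0, "tz": 0, "turn": 0}
    - {"tx": 0, "ty": 0, "tz": 0, "turn": 0}
    - {"tx": 0, "ty": 0, "tz": 0, "turn": 0}
    - {"tx": 0, "ty": 0, "tz": 0, "turn": 0}
  claw: 255

```text
t: 22.2
ee_pos: [0.4735, 0.1042, 0.0697]
eef_rot: [[1.0, 0.001, 0.0], [0.001, -1.0, -0.0], [0.0, 0.0, -1.0]]
ft_force: [-0.7, -0.3, 2.8]
gripper_width: 0.0293
finger_force: 30.0
```

>>> play_rows:
  commands:
    - {"tx": 0, "ty": 0, "tz": -20, "turn": 0}
    - {"tx": 0, "ty": 0, "tz": -40, "turn": 0}
    - {"tx": 22, "ty": -5, "tz": 0, "turn": 0}
    - {"tx": 45, "ty": -11, "tz": 0, "turn": 0}
    - {"tx": 45, "ty": -11, "tz": 0, "turn": 0}
    - {"tx": 45, "ty": -11, "tz": 0, "turn": 0}
    - {"tx": 24, "ty": -5, "tz": 0, "turn": 0}
    - {"tx": 0, "ty": 0, "tz": 0, "turn": 0}
    - {"tx": 0, "ty": 0, "tz": 25, "turn": 0}
    - {"tx": 0, "ty": 0, "tz": 18, "turn": 0}
    - {"tx": 0, "ty": 0, "tz": 4, "turn": 0}
    - {"tx": 0, "ty": 0, "tz": 0, "turn": 0}

```text
t: 23.7
ee_pos: [0.6539, 0.1472, 0.0823]
eef_rot: [[1.0, 0.0, -0.001], [0.0, -1.0, -0.0], [-0.001, 0.0, -1.0]]
ft_force: [-0.2, -0.6, -4.2]
gripper_width: 0.0292
finger_force: 30.0
```

>>> play_rows:
  commands:
    - {"tx": 0, "ty": 0, "tz": 1, "turn": 0}
    - {"tx": 0, "ty": 0, "tz": 0, "turn": 0}

```text
t: 23.95
ee_pos: [0.6549, 0.1473, 0.0824]
eef_rot: [[1.0, 0.001, 0.001], [0.001, -1.0, 0.0], [0.001, -0.0, -1.0]]
ft_force: [-0.9, 0.4, -3.5]
gripper_width: 0.0295
finger_force: 30.0
```

Run:
```python
from h import *
c,im,d=grab("wrist","w7.png")
s=state(); print(s["t"],s["ee_pos"],s["ft_force"])
```

```text
24.0 [0.6547574  0.14730001 0.08223959] [ 0.5245368   0.07715588 -2.93189348]
```

View pics/w7.png

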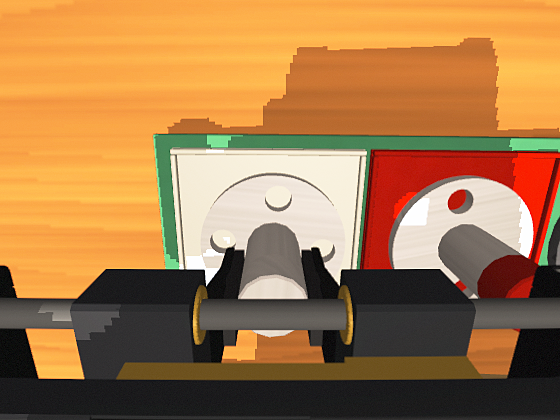

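The four-hole disc (200–345) hangs centred over the white tray (170–367). Lowering.

>>> play_rows:
  commands:
    - {"tx": 0, "ty": 0, "tz": 3, "turn": 0}
    - {"tx": 0, "ty": 0, "tz": 1.5, "turn": 0}
    - {"tx": 0, "ty": 0, "tz": 0.8, "turn": 0}
    - {"tx": 0, "ty": 0, "tz": 0, "turn": 0}
    - {"tx": 0, "ty": 0, "tz": 0, "turn": 0}

```text
t: 24.62
ee_pos: [0.6544, 0.1473, 0.0778]
eef_rot: [[1.0, 0.001, 0.0], [0.001, -1.0, -0.0], [0.0, 0.0, -1.0]]
ft_force: [-2.5, 0.4, 4.2]
gripper_width: 0.0292
finger_force: 30.0
```

>>> play_rows:
  commands:
    - {"tx": 0, "ty": 0, "tz": 0, "turn": 0}
    - {"tx": 0, "ty": 0, "tz": 0, "turn": 0}
    - {"tx": 0, "ty": 0, "tz": -30, "turn": 0}
    - {"tx": 0, "ty": 0, "tz": -55, "turn": 0}
    - {"tx": 0, "ty": 0, "tz": -55, "turn": 0}
    - {"tx": -15, "ty": 40, "tz": -30, "turn": 0}
    - {"tx": -25, "ty": 50, "tz": 0, "turn": 0}
    - {"tx": -25, "ty": 50, "tz": 0, "turn": 0}
    - {"tx": -10, "ty": 27, "tz": 0, "turn": 0}
    - {"tx": 0, "ty": 0, "tz": 0, "turn": 0}
    - {"tx": 0, "ty": 0, "tz": 0, "turn": 0}
    - {"tx": 0, "ty": 0, "tz": 0, "turn": 0}
  claw: 100

```text
t: 26.12
ee_pos: [0.5799, -0.0187, 0.2461]
eef_rot: [[1.0, 0.002, 0.0], [0.002, -1.0, 0.0], [0.0, -0.0, -1.0]]
ft_force: [-0.1, -0.0, 0.4]
gripper_width: 0.0527
finger_force: 0.0
```

Run:
```python
from h import *
c,im,d=grab("wrist","w8.png")
for n,(x,y) in dict(red=(.654,.034),blue=(.654,-.194),three=(.654,-.078),four=(.654,.147)).items():
    o=np.array(c["origin"]); q=(np.array([x,y,.03])-o)@np.array(c["orientation"]); k=K(c)
    u,v=int(k[0,2]+k[0,0]*q[0]/-q[2]),int(k[1,2]+k[1,1]*-q[1]/-q[2])
    try: print(n,u,v,disc(c,im,d,u,v,55,(.024,.042)))
    except Exception as e: print(n,u,v,e)
s=state(); print(s["t"],s["ee_pos"],s["finger_force"])
```

```text
red 218 107 (array([0.6531632 , 0.03339411]), np.float64(0.04143876748042162), np.float64(0.0306452884100408), 244, [(np.int32(187), np.float64(28.4), np.float64(11.6)), (np.int32(170), np.float64(28.6), np.float64(-167.3))])
blue 450 108 (array([ 0.65463947, -0.19375779]), np.float64(0.04143048884076739), np.float64(0.030694441930930183), 153, [(np.int32(163), np.float64(29.2), np.float64(24.8)), (np.int32(123), np.float64(29.7), np.float64(-45.1)), (np.int32(159), np.float64(28.9), np.float64(97.6)), (np.int32(135), np.float64(29.0), np.float64(169.6))])
three 332 107 (array([ 0.65214853, -0.07709854]), np.float64(0.04142223174534527), np.float64(0.03558701357609367), 246, [(np.int32(92), np.float64(26.2), np.float64(20.2)), (np.int32(81), np.float64(31.9), np.float64(135.6))])
four 103 106 (array([0.65466048, 0.14623325]), np.float64(0.0415658393033566), np.float64(0.030683404833535877), 157, [(np.int32(161), np.float64(29.2), np.float64(-5.9)), (np.int32(164), np.float64(29.2), np.float64(-95.6)), (np.int32(141), np.float64(28.9), np.float64(174.2))])
26.175 [ 0.57986283 -0.01866129  0.2461158 ] 0.0
```

View pics/w8.png

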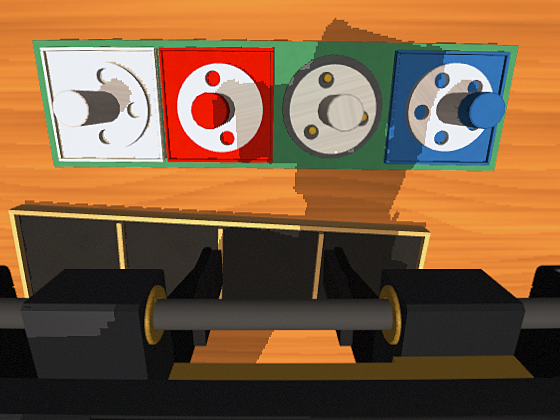

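All four adapters stand flat in their places. The three-hole disc top is at z 0.0356, flat on the plate, and about 2 mm off its centre.

```bash
python3 -c "
from cell import arm
print(arm.job_done())"
```

```text
the job is handed in; nothing more can be done
None
```

The job is handed in at about 26 s of the 98 s: the last wrist picture measured all four adapters in their places and flat, each within about 3 mm of centre, the three-hole one over the studs; the tin and jar were not approached, and no verdict came back.

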